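# Mount the sensor module on its keyhole studs

### The job

Pick up the sensor module with the finned heatsink and turn it so that its snout points to the brass collimator block on the black stage. Lower it (do not drop it) so that the large ends of both keyhole slots go over the two stud heads at once, set it down flat on the stage and let go. Then push it towards the brass block until the narrow slot ends come up against both studs and lock it; leave the other things on the bench where they are.

Things in the scene. Friction and masses are not known exactly. Their poses are not given: they have to be found in the camera images.
- module: Loose sensor module, 0.4-0.65 kg, starts flat on the bench: aluminium plate 110 (x) x 140 (y) x 6 mm, on its centre a copper block 50 x 44 x 12 mm and then a finned heatsink; two keyhole slots through the plate. Origin: centre of the plate's underside; z up; +x is where the snout points.
- heatsink_top (a point): Centre of the heatsink's top, 56 mm above the module's origin. The heatsink is 50 (x) x 44 (y) mm, its fins upright and along x, from 18 to 56 mm above the plate's underside. Grip it across y, with the fingertips 15 mm or more above the plate, to clear the stud heads. Axes as the module's.
- snout_tip (a point): Front end of the steel snout, 22 mm in diameter, that leaves the heatsink's front face along +x: module x = 68, y = 0, z = 30 mm. Axes as the module's.
- keyhole_left (a point): Centre of the large round end (22 mm diameter) of one keyhole slot, module x = 11, y = +52 mm, on the underside. From it a slot 12 mm wide runs towards -x to a square end at x = -15 mm; a stud comes up against that end when its axis is at module x = -11 mm.
- keyhole_right (a point): The same for the other keyhole slot, module x = 11, y = -52 mm.
- stage: Fixed black stage block, 200 (x) x 150 (y) x 30 mm. Origin: centre of its underside; +x points from the two studs to the brass collimator block, 40 x 70 x 55 mm, which stands on the stage from x = 57 to 97 mm, with a round dark bore in the face that looks at the studs.
- stud_left (a point): Foot of one steel stud on the stage's top, stage x = -35, y = +52, z = 30 mm. Upright neck 8 mm in diameter and 8 mm high, then a head 18 mm in diameter and 6 mm high, bevelled to 12 mm at its top: 14 mm high in all, 8 mm above a seated plate.
- stud_right (a point): The same for the other stud, stage x = -35, y = -52 mm.
- stage_home (a point): Where the module's origin lies when locked, axes parallel: stage x = -24, y = 0, z = 30 mm (top face); axes as the stage's. With the large slot ends centred on the studs, the module's origin is 22 mm short of it, at x = -22 mm in these axes; it then slides 22 mm along +x against up to about 10 N of friction.
- wash_bottle: Bystander: white plastic bottle, 60 mm in diameter, 150 mm high; origin at the centre of its foot.
- tape_roll: Bystander: orange roll of tape lying flat, 90 mm across, 25 mm high; origin at the centre of its underside.
- brass_block: Bystander: loose brass block, 60 x 90 x 40 mm high; origin at the centre of its underside.
- driver: Bystander: screwdriver lying on the bench, 170 mm long, along its x.
Mind the look-alikes: they are no part of the job. Several things have the shape of the module; the one meant has the colours described above.

How it is judged:
By the outcome, as a careful person would: the job done as asked, in the order asked, and still so for the second after the job is handed in, with the robot touching nothing.
It also fails if it takes over 64 s, if anything falls off the work surface, if the arm or the gripper's body presses on something with over 40 N, if the wrist force passes 120 N, or if a joint passes its speed limit or range.

### The arm

A 6-joint arm with a two-finger parallel gripper is mounted at the origin on the work surface. World frame = base frame: x ahead of the robot, y to its left, z up, the work surface at z = 0. Lengths are in m, angles in rad, forces in N, time in s.
With the tool pointing down it reaches from about 0.225 to 0.875 m from the base axis. Payload 3.4 kg.
Tool frame: the origin (TCP) lies on the centre line of the jaws, within the pads' length; the fingertips stand 17 mm ahead of it and the grasp point (between the pads) lies 2 mm behind it (nose_length is the distance from the TCP to the fingertips, in m); z points along the fingers, y is the line along which they close (so a half turn about z gives the same grasp; the last joint's range is limited). The gripper opens to 85 mm and grips with 20 to 120 N. Pads are 22 mm wide; open, the fingers measure 114 mm over their backs; the gripper's body (76 mm by 85 mm) begins 54 mm behind the grasp point. The pads swing forward as they close: fully open they stand 13 mm farther back than shut.
Start: joints at [-1.252, 0.276, 1.505, -0, 1.361, -0.121], TCP at [0.245, -0.52, 0.248] pointing down, gripper open.
Joint ranges: [-2.89, 2.89], [-0.75, 2.08], [0.22, 2.7], [-1.18, 4.32], [0.11, 2.71], [-2.7, 2.7]. Speed limits (rad/s): [2.57, 2.57, 3.14, 3.14, 3.14, 3.14].

### API

Orientations are given as a unit quaternion [w, x, y, z].
In Python, from rig import get_state, get_image, sign_off, find_in, place_of, nose_length gives the robot as it stands.
- The arm moves only by the tool apply_moves, never from a script. Its argument "deltas" is one flat list of numbers, 5 for each row, row after row: the finger opening in mm, from 0 to 85.4, then the shift along the tool's x, y, z in mm, then the turn about the tool's z in degrees. A call has 1 to 12 rows; each row is the pose to reach, as a shift and turn from the pose commanded when the call began, along the tool's axes at that moment; what a row does not reach only later rows make up. A row lasts 1/12 s, in which the tool goes at most 41.7 mm and 7.16 degrees, less where a joint would pass 70% of its speed; a pose out of reach is approached as far as the arm can. A call with a gripper value outside its range is refused whole. The fingers move at their own pace and stop on an object; "squeeze" is the grip in N (left out, the last holds). Time passes only in rows, so rows that repeat a pose let the fingers close. It gives the time, the measured TCP pose, the force, the opening and the grip force at its end, in the units of the state.
- get_state(): the state, without advancing time (a new reading comes with each control period).
- get_image(name): name is "scene" or "top"; returns a dict with "frame" (400x640x3 uint8, red, green, blue), "K" (3x3 intrinsics, pixels), "position" and "orientation" of the camera in the world. Camera axes: x right, y down, z forward; pixel columns grow to the right and rows downward; lengths in m; the calibration is good to about 2 mm. A picture is of the moment at which its call begins. There is no depth.
- sign_off(): hands the job in; it is judged then, once.
Trained networks look in a picture, given as the dict that the camera call returned (one of the last four; its "shot" number tells which), for a name from the list of things; names that differ only in an ending like _2 or _b are one class to them, and where a whole thing is asked for, a point or a joint stands for the part that bears it (a point fixed in the world has none). Each returns a list of dicts, best first, with "score" (0 to 1); they miss things now and then, are a little off and sometimes report something else, mostly with a low value. They report only what shows in the picture. A call takes as long as a camera call. They do not tell look-alikes from the thing itself.
- find_in(query, picture): "point" ([column, row] in pixels, amid what is visible of it).
- place_of(query, picture): "point" ([column, row] in pixels: a listed point, or the origin of a listed thing).
The state is a dict: "clock": time; "qpos": joint angles; "qd": joint speeds; "effort": joint torques, N m; "position": TCP position; "ee_rot": TCP orientation; "contact_force": force on the tool from outside, world axes, zero at the start; "moment": the same for the moment, N m; "width": finger opening in m; "gripper_force": force on a finger pad.
Only numpy, scipy, OpenCV 4.12 (cv2) and the standard library are available. Lean on these libraries where they do the work, as an engineer would, in place of code of your own. Each camera call takes 0.05 s, during which the arm holds its last target. There are 200 camera calls.

## Working session

There is one attempt and no reset: what is moved stays moved. The work goes in short steps, Python scripts to look and compute and a tool call to move; the robot and the scene stay as the last step left them, time stands still between calls to the robot, and variables do not carry over. Pictures are saved under pics/ and viewed, at most 10 in all, crops included, and the job is handed in when it is done.

Besides the shell and the picture viewer there is one more tool, called after "Request:" as name(argument=value, ...) on one line, values as JSON. apply_moves: Moves the arm, as the interface text tells. Its arguments: {"type":"object","properties":{"deltas":{"type":"array"},"squeeze":{"type":"number"}},"required":["deltas"]}

```bash
mkdir -p pics; cat > h.py <<'E'
import numpy as np, cv2
from scipy.spatial.transform import Rotation as R
from rig import *
def rot(q): return R.from_quat([q[1],q[2],q[3],q[0]]).as_matrix()
def ray(p,im):
    d=rot(im['orientation'])@np.linalg.inv(im['K'])@np.array([p[0],p[1],1.]); return np.array(im['position']),d
def at_z(p,im,z):
    o,d=ray(p,im); return o+d*(z-o[2])/d[2]
def proj(X,im):
    c=rot(im['orientation']).T@(np.array(X)-np.array(im['position'])); u=np.array(im['K'])@c; return u[:2]/u[2]
def save(im,n): cv2.imwrite('pics/'+n+'.png',cv2.cvtColor(im['frame'],cv2.COLOR_RGB2BGR))
E
python3 - <<'E'
from h import *
np.set_printoptions(precision=4,suppress=True)
s=get_state();print(s['position'],s['ee_rot'],s['clock'],s['width'],nose_length)
Z=dict(module=0,heatsink_top=.056,snout_tip=.03,keyhole_left=0,keyhole_right=0,stage=0,stud_left=.03,stud_right=.03,stage_home=.03,wash_bottle=0,tape_roll=0,brass_block=0,driver=0)
for n in('top','scene'):
    im=get_image(n);save(im,n+'0');print(n,im['position'],im['K'][0][0])
    for q,z in Z.items():
        print(q,[(np.round(d['point']).astype(int).tolist(),round(d['score'],2),at_z(d['point'],im,z)[:2].round(4).tolist()) for d in place_of(q,im)[:5]])
E
```

```text
[ 0.2446 -0.5198  0.2474] [-0.0009  0.9759  0.2181 -0.0001] 0.0 0.08531323670500351 0.017
top [ 0.5296 -0.0264  1.0529] 451.32291827435995
module [([260, 292], 0.83, [0.3665, 0.141]), ([233, 212], 0.67, [0.5517, 0.2084])]
heatsink_top [([227, 211], 0.66, [0.5523, 0.2101]), ([251, 302], 0.57, [0.3537, 0.1494])]
snout_tip [([228, 282], 0.74, [0.3919, 0.2078]), ([222, 186], 0.66, [0.6108, 0.2281])]
keyhole_left [([244, 313], 0.96, [0.3187, 0.1765]), ([209, 216], 0.75, [0.5404, 0.2648])]
keyhole_right [([261, 275], 0.82, [0.4066, 0.1392]), ([252, 202], 0.74, [0.5743, 0.164]), ([326, 262], 0.61, [0.4389, -0.0108])]
stage [([432, 213], 0.9, [0.5566, -0.2565])]
stud_left [([422, 236], 0.97, [0.5035, -0.2272])]
stud_right [([467, 219], 0.7, [0.5448, -0.3279]), ([425, 238], 0.59, [0.4996, -0.233])]
stage_home [([443, 224], 0.68, [0.5326, -0.2735])]
wash_bottle [([235, 213], 0.4, [0.5485, 0.2036]), ([255, 202], 0.24, [0.5765, 0.157])]
tape_roll [([243, 119], 0.87, [0.7716, 0.1914])]
brass_block [([405, 116], 0.66, [0.7845, -0.1914]), ([323, 264], 0.51, [0.434, -0.0051])]
driver [([324, 263], 0
[... 470 characters left out ...]
], 0.56, [0.5409, 0.2562]), ([397, 230], 0.36, [0.5029, 0.1865])]
keyhole_right [([400, 201], 0.73, [0.414, 0.133]), ([370, 241], 0.71, [0.5766, 0.1574]), ([257, 252], 0.29, [0.79, -0.0265])]
stage [([264, 160], 0.62, [0.551, -0.2756])]
stud_left [([283, 149], 0.74, [0.4979, -0.242])]
stud_right [([251, 139], 0.76, [0.5304, -0.3537]), ([412, 257], 0.5, [0.5685, 0.2736])]
stage_home [([264, 149], 0.91, [0.5331, -0.2862])]
wash_bottle [([254, 252], 0.74, [0.7951, -0.0288])]
tape_roll [([323, 296], 0.78, [0.7707, 0.1795]), ([263, 160], 0.75, [0.5507, -0.2795])]
brass_block [([220, 217], 0.98, [0.7811, -0.1849]), ([254, 140], 0.17, [0.504, -0.3747])]
driver [([353, 179], 0.76, [0.4301, -0.021])]
```

```bash
python3 -c "
import cv2,numpy as np
a=cv2.imread('pics/top0.png');b=cv2.imread('pics/scene0.png')
cv2.imwrite('pics/both0.png',cv2.resize(np.vstack([a,b]),(480,600)))"
```

```text
(no output)
```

View pics/top0.png

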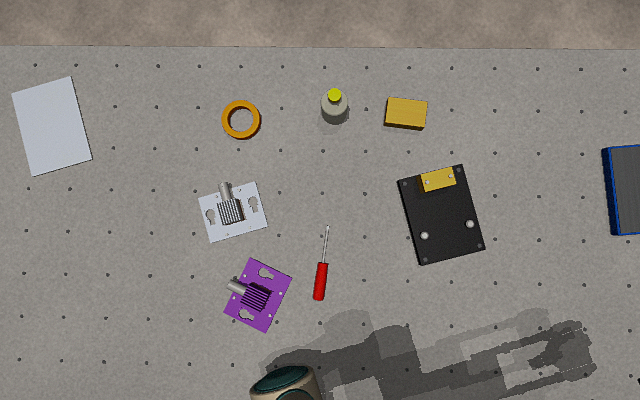

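View pics/scene0.png

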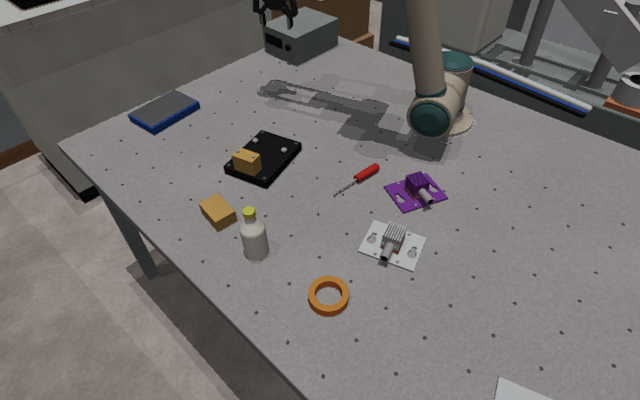

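Candidates for the module: silver/aluminium one at top (233,212), scene (393,245), and purple look-alike at top (257,295), scene (415,190). By its colours it is the silver one. Next: a close crop, and a fit of both poses.

```bash
cat > seg.py <<'E'
from h import *
np.set_printoptions(precision=4,suppress=True)
a=get_image('top');b=get_image('scene')
t=cv2.cvtColor(a['frame'],cv2.COLOR_RGB2BGR);s=cv2.cvtColor(b['frame'],cv2.COLOR_RGB2BGR)
f=lambda im,c,w,h:cv2.resize(im[c[1]-h:c[1]+h,c[0]-w:c[0]+w],(400,300),interpolation=cv2.INTER_CUBIC)
cv2.imwrite('pics/crop1.png',np.vstack([np.hstack([f(t,(233,210),48,36),f(t,(441,215),68,51)]),np.hstack([f(s,(393,243),48,36),f(s,(264,157),48,36)])]))
E
python3 seg.py
```

```text
(no output)
```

View pics/crop1.png

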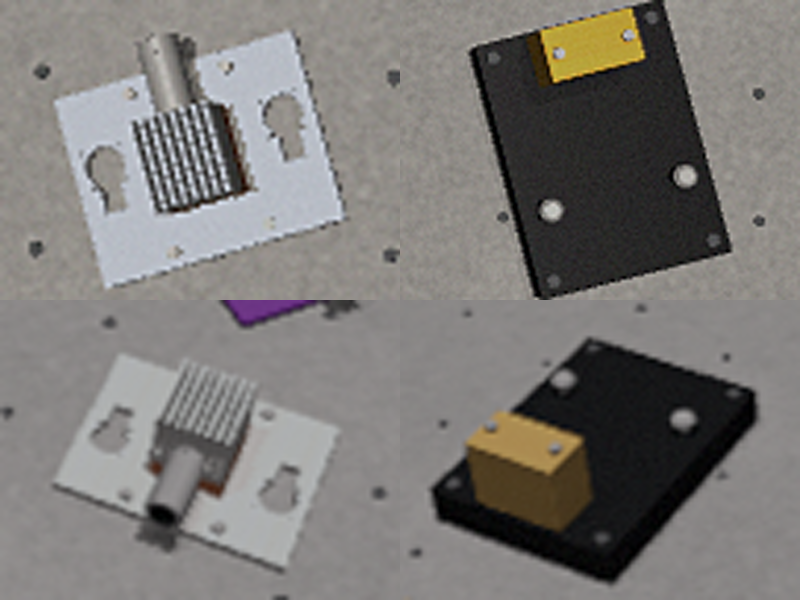

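Crop: silver plate with copper block and finned heatsink — the right module (the other is purple). Studs at top (424,236) and (470,224). I fit the corners read from the crops.

```bash
cat > fit.py <<'E'
from h import *
from scipy.optimize import least_squares
np.set_printoptions(precision=4,suppress=True)
def fit(obs,x0):
    # obs: list of (im, pixel, local xyz)
    def T(p,l): c,s=np.cos(p[2]),np.sin(p[2]); return [p[0]+c*l[0]-s*l[1],p[1]+s*l[0]+c*l[1],l[2]]
    r=least_squares(lambda p:np.concatenate([proj(T(p,l),im)-u for im,u,l in obs]),x0,loss='soft_l1',x_scale=[.01,.01,.1])
    return r.x,np.concatenate([proj(T(r.x,l),im)-u for im,u,l in obs]).reshape(-1,2)
E
python3 - <<'E'
from fit import *
t=get_image('top');s=get_image('scene')
def cv(u,off,sc): return (np.array(u)+.5)/sc-.5+off
def show(n,A,B,x0):
    for k,o in(('top',A),('scene',B),('both',A+B)):
        p,r=fit(o,x0);print(n,k,p[:2],np.degrees(p[2]).round(2),r.round(1).tolist())
m=1e-3
ct=lambda u:cv(u,[185,174],400/96); cs=lambda u:cv(u,[345,207],400/96)
P=[(.055,.07,.006),(.055,-.07,.006),(-.055,-.07,.006),(-.055,.07,.006)]
A=[(t,ct(u),l) for u,l in zip([(55,100),(295,32),(343,218),(107,288)],P)]
B=[(s,cs(u),l) for u,l in zip([(287,270),(53,186),(122,52),(341,130)],P)]
show('mod',A,B,[.55,.21,.3])
ct=lambda u:cv(u,[373,164],400/136); cs=lambda u:cv(u,[216,121],400/96)
SL,SR=(-.035,.052,.044),(-.035,-.052,.044)
A=[(t,ct(u),l) for u,l in [((151,210),SL),((285,176),SR),((72,48),(.1,.075,.03)),((331,250),(-.1,-.075,.03)),((140,297),(-.1,.075,.03))]]
B=[(s,cs(u),l) for u,l in [((283,118),SL),((164,78),SR),((188,40),(-.1,-.075,.03)),((355,93),(-.1,.075,.03)),((32,188),(.1,-.075,.03))]]
show('stage',A,B,[.55,-.26,.3])
E
```

```text
mod top [0.5515 0.2078] 16.97 [[-0.0, -0.1], [-0.3, -0.3], [0.8, 0.4], [-0.3, 0.1]]
mod scene [0.551  0.2081] 17.35 [[-0.1, -0.1], [0.2, -0.5], [-0.2, 0.8], [0.1, -0.0]]
mod both [0.5513 0.208 ] 17.13 [[-0.2, 0.0], [-0.4, -0.3], [0.7, 0.4], [-0.3, 0.3], [-0.3, 0.0], [0.0, -0.6], [-0.2, 0.8], [-0.0, 0.1]]
stage top [ 0.5545 -0.2691] 15.49 [[-0.1, -0.1], [-0.1, -0.3], [-0.1, -0.6], [0.3, 0.2], [0.0, 0.9]]
stage scene [ 0.5536 -0.269 ] 15.34 [[0.1, -0.1], [-0.2, -0.0], [0.2, -0.6], [0.7, -0.3], [-0.9, 0.8]]
stage both [ 0.5542 -0.269 ] 15.43 [[-0.2, 0.0], [-0.1, -0.1], [-0.1, -0.5], [0.2, 0.4], [-0.1, 1.0], [-0.0, 0.0], [-0.4, 0.1], [-0.0, -0.5], [0.5, -0.2], [-1.0, 0.9]]
```

```bash
cat > go.py <<'E'
import sys
from h import *
x,y,z,yaw=map(float,sys.argv[1:5])
s=get_state();M=rot(s['ee_rot']);p=np.array(s['position'])
h=np.degrees(np.arctan2(M[1,0],M[0,0]))
print('d mm',(1e3*M.T@(np.array([x,y,z])-p)).round(1),'turn',round((h-yaw+180)%360-180,2),'| heading',h.round(2),p.round(4),'zaxis',M[:,2].round(4),'w',s['width'],'F',np.round(s['contact_force'],1),'t',s['clock'])
E
python3 go.py .5513 .208 .2 17.1
```

```text
d mm [ 587.4 -528.5   48.3] turn 8.1 | heading 25.2 [ 0.2448 -0.5203  0.2483] zaxis [ 0.e+00 -1.e-04 -1.e+00] w 0.08522610601230064 F [ 0.5 -0.4 -0.9] t 1.6
```

Request:
apply_moves(deltas=[85,25,-22,2,1,85,50,-45,4,2,85,75,-67,6,2,85,100,-90,8,3,85,125,-112,10,4,85,150,-135,13,4,85,175,-157,15,5,85,200,-180,17,5,85,225,-202,19,6,85,250,-225,21,7,85,275,-247,23,8,85,300,-270,25,8.1])

```text
clock: 2.6
position: [0.4018, -0.1468, 0.2235]
ee_rot: [0.0, 0.989, 0.148, 0.0]
contact_force: [0.1, -0.4, -0.2]
width: 0.085
gripper_force: 0.0
```

```bash
python3 go.py .5513 .208 .12 17.1
```

```text
d mm [ 246.9 -295.5  103.4] turn -0.05 | heading 17.05 [ 0.4018 -0.1468  0.2235] zaxis [ 9.e-04 -6.e-04 -1.e+00] w 0.08497963391691492 F [ 0.1 -0.4 -0.2] t 2.6
```

Request:
apply_moves(deltas=[85,25,-30,5,0,85,50,-60,15,0,85,75,-90,25,0,85,100,-120,35,0,85,125,-150,45,0,85,150,-180,55,0,85,175,-210,65,0,85,200,-240,75,0,85,225,-270,85,0,85,247,-295,95,0,85,247,-295.5,100,0,85,247,-295.5,103,0])

```text
clock: 3.6
position: [0.5504, 0.2083, 0.119]
ee_rot: [0.0, 0.989, 0.15, -0.001]
contact_force: [-0.6, -0.4, -0.1]
width: 0.0849
gripper_force: 0.0
```

```bash
python3 go.py .5513 .208 .043 17.1
```

```text
d mm [ 0.9  0.5 76. ] turn 0.17 | heading 17.27 [0.5504 0.2083 0.119 ] zaxis [-1.5e-03 -6.0e-04 -1.0e+00] w 0.08492264914469726 F [-0.6 -0.4 -0.1] t 3.6
```

Descend and close.

Request:
apply_moves(deltas=[85,0.5,0,20,0,85,0.5,0,40,0,85,0.5,0,58,0,85,0.5,0,70,0,85,0.5,0,76,0,85,0.5,0,76,0,60,0.5,0,76,0,50,0.5,0,76,0,42,0.5,0,76,0,38,0.5,0,76,0,38,0.5,0,76,0,38,0.5,0,76,0], squeeze=60)

```text
clock: 4.6
position: [0.5517, 0.2074, 0.0457]
ee_rot: [-0.0, 0.989, 0.149, 0.001]
contact_force: [-0.5, 0.3, 6.5]
width: 0.0431
gripper_force: 64.8
```

```bash
python3 go.py .5513 .208 .043 17.1
```

```text
d mm [-0.3 -0.7  2.7] turn -0.01 | heading 17.09 [0.5517 0.2074 0.0457] zaxis [ 0.0023  0.001  -1.    ] w 0.043091121986356055 F [-0.5  0.3  6.5] t 4.6
```

Request:
apply_moves(deltas=[38,0,0,-5,0,38,0,0,-15,0,38,0,0,-30,0,38,0,0,-50,0,38,0,0,-75,0,38,0,0,-95,0,38,0,0,-110,0,38,0,0,-117,0,38,0,0,-117,0])

```text
clock: 5.35
position: [0.5516, 0.207, 0.1628]
ee_rot: [-0.0, 0.989, 0.149, 0.001]
contact_force: [0.4, -0.1, -6.6]
width: 0.0428
gripper_force: 63.4
```

```bash
python3 - <<'E'
import numpy as np
a=np.radians(15.43);c,s=np.cos(a),np.sin(a)
for d in(-46,-24): print(d,.5542+c*d/1e3,-.269+s*d/1e3)
E
python3 go.py .5099 -.2812 .16 15.43
```

```text
-46 0.5098580135475864 -0.28123880049081473
-24 0.5310650505465668 -0.2753854611256425
d mm [-183.4  454.4    2.5] turn 1.67 | heading 17.1 [0.5516 0.207  0.1628] zaxis [ 2.6e-03  4.0e-04 -1.0e+00] w 0.04280728878957 F [ 0.4 -0.1 -6.6] t 5.35
```

Request:
apply_moves(deltas=[38,-6,15,0,0,38,-20,49,0,0.5,38,-34,84,0,1,38,-48,119,0,1.5,38,-62,154,0,1.7,38,-76,189,0,1.7,38,-90,224,0,1.7,38,-104,259,0,1.7,38,-118,294,0,1.7,38,-132,328,0,1.7,38,-146,362,0,1.7,38,-158,392,0,1.7])

```text
clock: 6.35
position: [0.5135, -0.2161, 0.1596]
ee_rot: [-0.001, 0.991, 0.134, -0.002]
contact_force: [1.6, -0.1, -6.1]
width: 0.0433
gripper_force: 63.5
```

```bash
python3 go.py .5099 -.2812 .13 15.43
```

```text
d mm [-20.6  61.9  29.5] turn -0.07 | heading 15.36 [ 0.5135 -0.2161  0.1596] zaxis [-3.2e-03  9.0e-04 -1.0e+00] w 0.043290366326914 F [ 1.6 -0.1 -6.1] t 6.35
```

Request:
apply_moves(deltas=[38,-12,31,5,0,38,-20,52,12,0,38,-23,60,20,0,38,-24,62,26,0,38,-24,62,29,0,38,-24,62,29,0,38,-24,62,29,0,38,-24,62,29,0])

```text
clock: 7.02
position: [0.5089, -0.2791, 0.1326]
ee_rot: [-0.0, 0.991, 0.135, 0.0]
contact_force: [0.4, 1.0, -6.4]
width: 0.0429
gripper_force: 63.5
```

```bash
python3 go.py .5099 -.2812 .13 15.43; cat > cr.py <<'E'
import sys
from h import *
n=sys.argv[1]
t=get_image('top');s=get_image('scene')
f=lambda im,c,w,h:cv2.resize(cv2.cvtColor(im['frame'],cv2.COLOR_RGB2BGR)[c[1]-h:c[1]+h,c[0]-w:c[0]+w],(640,480) if 0 else (400,300),interpolation=cv2.INTER_CUBIC)
cv2.imwrite(f'pics/{n}.png',np.hstack([f(t,(441,215),68,51),f(s,(264,145),68,51)]))
E
python3 cr.py c2
```

```text
d mm [0.4 2.3 2.6] turn 0.06 | heading 15.49 [ 0.5089 -0.2791  0.1326] zaxis [ 3.e-04  2.e-04 -1.e+00] w 0.04288393665338853 F [ 0.4  1.  -6.4] t 7.0167
```

View pics/c2.png

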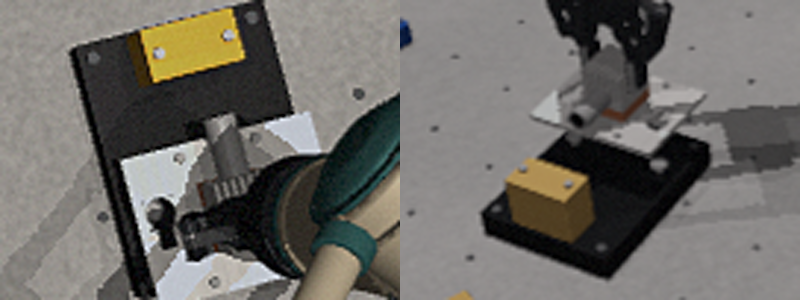

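Request:
apply_moves(deltas=[38,0,1,8,0,38,0.2,2,18,0,38,0.3,2,28,0,38,0.3,2,32,0,38,0.3,2,33,0,38,0.3,2,33,0,38,0.3,2,33,0])

```text
clock: 7.7
position: [0.5095, -0.2824, 0.0993]
ee_rot: [0.0, 0.991, 0.134, 0.0]
contact_force: [0.2, 0.2, -6.4]
width: 0.0432
gripper_force: 63.5
```

```bash
python3 go.py .5099 -.2812 .09 15.43; cat > cr.py <<'E'
import sys
from h import *
n=sys.argv[1]
t=get_image('top');s=get_image('scene')
f=lambda im,x0,y0:cv2.resize(cv2.cvtColor(im['frame'],cv2.COLOR_RGB2BGR)[y0:y0+100,x0:x0+80],(480,600),interpolation=cv2.INTER_CUBIC)
a=f(t,395,190);b=f(s,228,100)
cv2.imwrite(f'pics/{n}.png',np.hstack([a[:,:400],b[:,:400]]))
E
python3 cr.py c3
```

```text
d mm [ 0.7 -1.1  9.3] turn -0.04 | heading 15.39 [ 0.5095 -0.2824  0.0993] zaxis [ 1.e-04 -2.e-04 -1.e+00] w 0.04317685959454773 F [ 0.2  0.2 -6.4] t 7.7
```

View pics/c3.png

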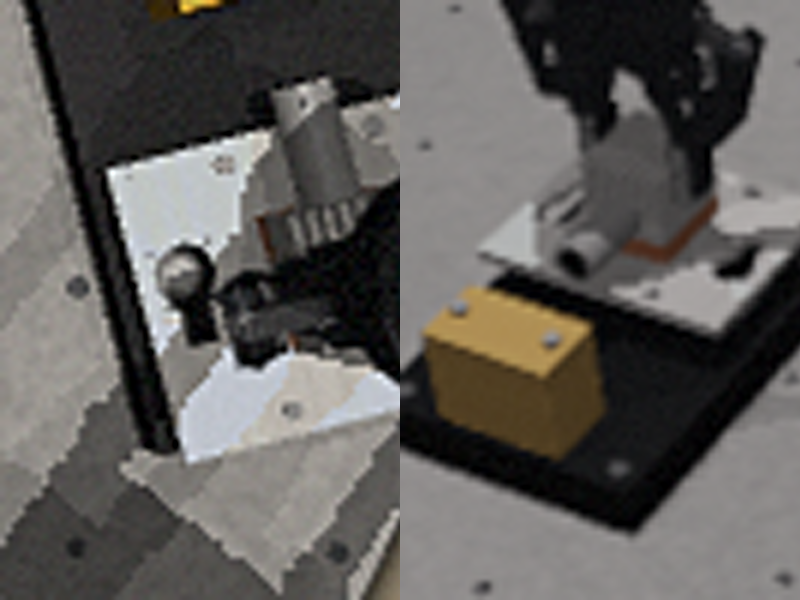

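```bash
python3 - <<'E'
from fit import *
t=get_image('top');s=get_image('scene')
cv=lambda u,o:(np.array(u)+.5)/6-.5+o
ct=lambda u:cv(u,[395,190]);cs=lambda u:cv(u,[228,100])
p0=[.5099,-.2812,.27]
for z in(.057,.060,.063):
    FL,FR,BL=(.055,.07,z),(.055,-.07,z),(-.055,.07,z)
    A=[(t,ct((106,168)),FL),(t,ct((186,464)),BL)]
    B=[(s,cs((77,255)),FR),(s,cs((320,330)),FL)]
    for n,o in(('t',A),('s',B),('b',A+B)):
        p,r=fit(o,p0);print(z,n,p[:2],np.degrees(p[2]).round(2),r.round(1).tolist())
    a,b=at_z(ct((106,168)),t,z),at_z(ct((395,96)),t,z);d=a-b;print('edge yaw',np.degrees(np.arctan2(-d[0],d[1])))
E
python3 go.py .5099 -.2812 .09 15.43
```

```text
0.057 t [ 0.51   -0.2824] 15.49 [[0.1, 0.2], [-0.0, -0.2]]
0.057 s [ 0.5078 -0.2854] 17.26 [[-0.0, -0.0], [0.0, 0.0]]
0.057 b [ 0.5095 -0.2825] 15.59 [[0.0, 0.5], [0.0, 0.1], [0.1, 0.1], [-0.6, 1.0]]
edge yaw 15.024035431138014
0.06 t [ 0.5101 -0.2819] 15.49 [[0.0, 0.1], [-0.0, -0.1]]
0.06 s [ 0.51   -0.2822] 17.15 [[-0.1, -0.1], [0.1, 0.1]]
0.06 b [ 0.5104 -0.2815] 16.03 [[-0.3, 0.3], [0.1, -0.0], [-0.1, -0.3], [-0.4, 0.4]]
edge yaw 15.024035431137941
0.063 t [ 0.5102 -0.2813] 15.49 [[0.0, 0.0], [-0.0, -0.0]]
0.063 s [ 0.5121 -0.279 ] 17.04 [[-0.1, -0.1], [0.1, 0.1]]
0.063 b [ 0.5113 -0.2804] 16.48 [[-0.7, 0.2], [0.1, -0.1], [-0.2, -0.6], [-0.3, -0.2]]
edge yaw 15.024035431137998
d mm [ 0.6 -1.1  9.8] turn -0.03 | heading 15.4 [ 0.5097 -0.2824  0.0998] zaxis [ 8.e-04 -7.e-04 -1.e+00] w 0.04338364991642863 F [-0.4  0.9 -6.5] t 7.9
```

Request:
apply_moves(deltas=[38,0,-0.7,1,0,38,0,-0.7,3,0,38,0,-0.7,5,0,38,0,-0.7,7,0,38,0,-0.7,9,0,38,0,-0.7,11,0,38,0,-0.7,12,0,38,0,-0.7,13,0,38,0,-0.7,13,0])

```text
clock: 8.65
position: [0.5091, -0.2815, 0.086]
ee_rot: [-0.0, 0.991, 0.134, -0.0]
contact_force: [-0.0, 0.6, -7.2]
width: 0.0428
gripper_force: 63.5
```

```bash
python3 go.py .5099 -.2812 .0757 15.43
```

```text
d mm [ 0.9 -0.  10.3] turn -0.03 | heading 15.4 [ 0.5091 -0.2815  0.086 ] zaxis [-4.e-04  2.e-04 -1.e+00] w 0.04282260579399077 F [-0.   0.6 -7.2] t 8.65
```

Request:
apply_moves(deltas=[38,0.3,0,1,0,38,0.3,0,2,0,38,0.3,0,3,0,38,0.3,0,4,0,38,0.3,0,5,0,38,0.3,0,6,0,38,0.3,0,7,0,38,0.3,0,7,0,38,0.3,0,7,0])

```text
clock: 9.4
position: [0.5094, -0.2814, 0.0792]
ee_rot: [-0.0, 0.991, 0.134, -0.0]
contact_force: [0.1, -0.3, -6.3]
width: 0.0433
gripper_force: 63.5
```

```bash
python3 go.py .5099 -.2812 .0757 15.43
```

```text
d mm [ 0.5 -0.1  3.5] turn -0.03 | heading 15.4 [ 0.5094 -0.2814  0.0792] zaxis [-1.e-04  1.e-04 -1.e+00] w 0.04334410080860126 F [ 0.1 -0.3 -6.3] t 9.4
```

Underside about 3–4 mm above the stage, heads inside the holes with no contact. Continue to touch.

Request:
apply_moves(deltas=[38,0,0,1,0,38,0,0,2,0,38,0,0,3,0,38,0,0,3.5,0,38,0,0,4,0,38,0,0,4,0,38,0,0,4,0])

```text
clock: 9.98
position: [0.5093, -0.2814, 0.0757]
ee_rot: [0.0, 0.991, 0.134, -0.0]
contact_force: [-1.6, 1.2, -1.0]
width: 0.0432
gripper_force: 64.3
```

Request:
apply_moves(deltas=[38,0,0,0.5,0,38,0,0,0.5,0,45,0,0,0.5,0,50,0,0,0.5,0,55,0,0,0.5,0,58,0,0,0.5,0,58,0,0,0.5,0,58,0,0,0.5,0])

```text
clock: 10.65
position: [0.5097, -0.2816, 0.0748]
ee_rot: [0.0, 0.991, 0.134, 0.0]
contact_force: [-0.1, 0.3, -0.2]
width: 0.0579
gripper_force: 0.0
```

```bash
python3 go.py .5099 -.2812 .0757 15.43;python3 cr.py c4
```

```text
d mm [ 0.3 -0.3 -0.9] turn -0.03 | heading 15.4 [ 0.5097 -0.2816  0.0748] zaxis [ 4.e-04 -3.e-04 -1.e+00] w 0.05789470806247742 F [-0.1  0.3 -0.2] t 10.65
```

View pics/c4.png

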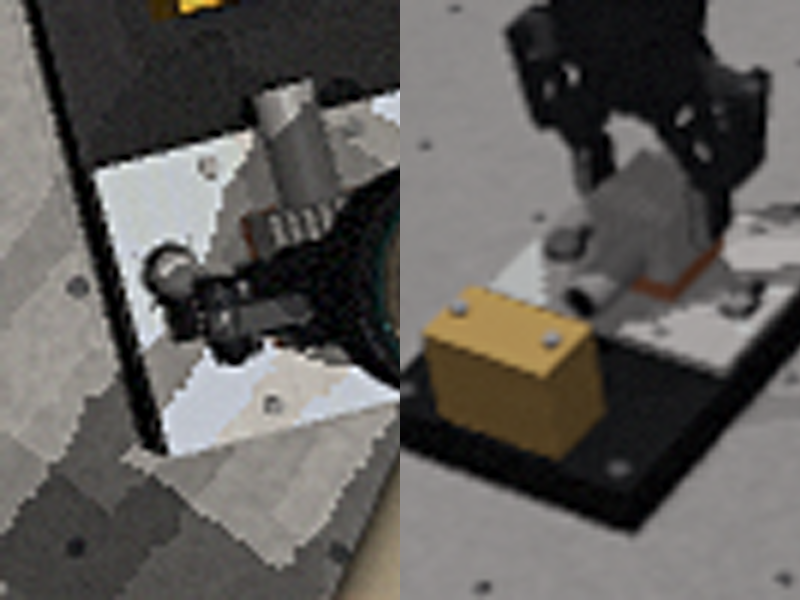

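Both stud heads show through the plate's holes (left at crop (172,268), both in the scene view at (567,240) and (740,290)); it lies flat, and released. Now retreat up and behind the heatsink, fingers closed.

Request:
apply_moves(deltas=[58,0,0,-5,0,58,0,0,-15,0,58,0,0,-30,0,58,0,0,-50,0,58,0,0,-60,0,20,-10,0,-60,0,0,-25,0,-60,0,0,-40,0,-60,0,0,-55,0,-60,0,0,-64,0,-60,0,0,-64,0,-60,0,0,-64,0,-60,0], squeeze=20)

```text
clock: 11.75
position: [0.4469, -0.2987, 0.1346]
ee_rot: [-0.0, 0.991, 0.133, 0.0]
contact_force: [0.1, -0.3, 0.1]
width: 0.0002
gripper_force: 0.0
```

```bash
python3 - <<'E'
import numpy as np
a=np.radians(15.43);c,s=np.cos(a),np.sin(a)
print(.5542-c*.11,-.269-s*.11)
E
python3 go.py .4482 -.2983 .062 15.43
```

```text
0.44816481500509786 -0.29826669682586127
d mm [ 1.3 -0.1 72.6] turn -0.14 | heading 15.29 [ 0.4469 -0.2987  0.1346] zaxis [ 0.e+00  4.e-04 -1.e+00] w 0.0002133571095820287 F [ 0.1 -0.3  0.1] t 11.75
```

Request:
apply_moves(deltas=[0,0,0,20,0,0,0,0,45,0,0,0,0,60,0,0,0,0,68,0,0,0,0,72,0,0,4,0,72,0,0,8,0,72,0,0,12,0,72,0,0,16,0,72,0,0,20,0,72,0,0,24,0,72,0,0,24,0,72,0])

```text
clock: 12.75
position: [0.4721, -0.2921, 0.0632]
ee_rot: [0.001, 0.991, 0.134, 0.001]
contact_force: [0.5, -0.5, 0.1]
width: -0.0003
gripper_force: 0.0
```

```bash
python3 go.py .4482 -.2983 .062 15.43;python3 cr.py c5
```

```text
d mm [-24.7  -0.4   1.2] turn 0.01 | heading 15.44 [ 0.4721 -0.2921  0.0632] zaxis [ 1.3e-03 -9.0e-04 -1.0e+00] w -0.0003079107643699712 F [ 0.5 -0.5  0.1] t 12.75
```

View pics/c5.png

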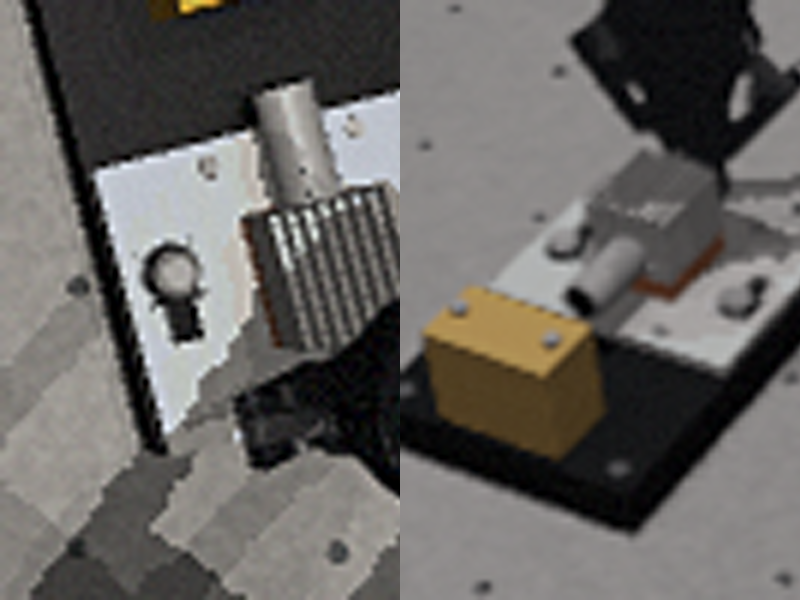

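Module free and seated with stud centred in the large end (crop (177,270)); fingers sit just behind the heatsink. Push slowly.

Request:
apply_moves(deltas=[0,1.5,0,0,0,0,3,0,0,0,0,4.5,0,0,0,0,6,0,0,0,0,7.5,0,0,0,0,9,0,0,0,0,10.5,0,0,0,0,12,0,0,0,0,13.5,0,0,0,0,15,0,0,0,0,15,0,0,0])

```text
clock: 13.77
position: [0.4835, -0.2881, 0.0627]
ee_rot: [-0.0, 0.991, 0.134, -0.002]
contact_force: [-4.7, -2.2, 2.6]
width: 0.0001
gripper_force: 0.0
```

```bash
python3 go.py .4964 -.285 .062 15.43
```

```text
d mm [13.3  0.5  0.7] turn 0.01 | heading 15.44 [ 0.4835 -0.2881  0.0627] zaxis [-4.e-03  2.e-04 -1.e+00] w 0.00010512294341313303 F [-4.7 -2.2  2.6] t 13.7667
```

Request:
apply_moves(deltas=[0,1,0,0,0,0,2,0,0,0,0,3,0,0,0,0,4,0,0,0,0,5,0,0,0,0,6,0,0,0,0,7,0,0,0,0,8,0,0,0,0,9,0,0,0,0,10,0,0,0,0,10,0,0,0])

```text
clock: 14.68
position: [0.4929, -0.2854, 0.0627]
ee_rot: [-0.0, 0.991, 0.134, -0.002]
contact_force: [-5.3, -2.4, 1.9]
width: -0.0001
gripper_force: 0.0
```

Request:
apply_moves(deltas=[0,1,0,0,0,0,1,0,0,0,0,2,0,0,0,0,2,0,0,0,0,3,0,0,0,0,3,0,0,0])

```text
clock: 15.18
position: [0.4946, -0.2848, 0.0626]
ee_rot: [-0.001, 0.991, 0.135, -0.003]
contact_force: [-8.4, -1.9, 3.5]
width: -0.0001
gripper_force: 0.0
```

```bash
python3 go.py .4964 -.285 .062 15.43
```

```text
d mm [1.7 0.7 0.6] turn 0.04 | heading 15.47 [ 0.4946 -0.2848  0.0626] zaxis [-6.7e-03  2.0e-04 -1.0e+00] w -5.7270306986322504e-05 F [-8.4 -1.9  3.5] t 15.1833
```

Force rises. Push on to see whether it is the stop.

Request:
apply_moves(deltas=[0,1,0,0,0,0,2,0,0,0,0,3,0,0,0,0,4,0,0,0,0,4,0,0,0,0,4,0,0,0])

```text
clock: 15.68
position: [0.4949, -0.2846, 0.0626]
ee_rot: [-0.001, 0.991, 0.135, -0.007]
contact_force: [-16.5, -7.1, 9.2]
width: -0.0001
gripper_force: 0.0
```

```bash
python3 go.py .4964 -.285 .062 15.43;python3 cr.py c6
```

```text
d mm [1.4 0.8 0.6] turn 0.12 | heading 15.55 [ 0.4949 -0.2846  0.0626] zaxis [-1.360e-02 -7.000e-04 -9.999e-01] w -6.081990401125195e-05 F [-16.5  -7.1   9.2] t 15.6833
```

View pics/c6.png

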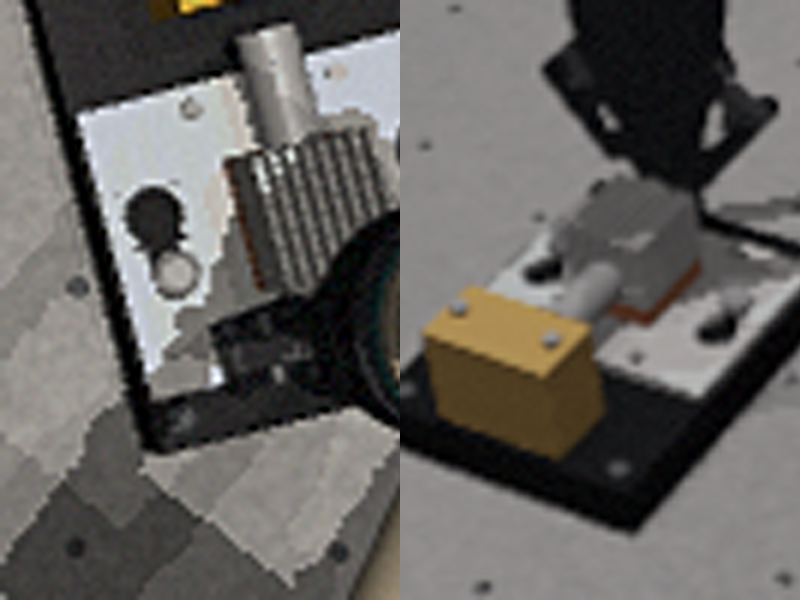

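Firm stop: 18 N with no more travel, left stud at the slot end (crop (177,272)). One last nudge, then back off and check.

Request:
apply_moves(deltas=[0,1.5,0,0,0,0,3,0,0,0,0,3,0,0,0,0,0,0,0,0,0,-5,0,0,0,0,-12,0,0,0,0,-22,0,0,0,0,-35,0,0,0,0,-35,0,-20,0,0,-45,0,-50,0,0,-70,0,-80,0,0,-90,0,-110,0])

```text
clock: 16.78
position: [0.4134, -0.3072, 0.1735]
ee_rot: [-0.0, 0.991, 0.135, -0.001]
contact_force: [0.2, -0.9, 0.7]
width: -0.0002
gripper_force: 0.0
```

Request:
apply_moves(deltas=[0,-30,30,-10,0,0,-60,60,-20,0,0,-80,90,-20,0,0,-80,120,-20,0,0,-80,140,-20,0,0,-80,140,-20,0])

```text
clock: 17.28
position: [0.3749, -0.4684, 0.1926]
ee_rot: [0.002, 0.991, 0.133, 0.001]
contact_force: [0.9, -0.1, 0.2]
width: -0.0
gripper_force: 0.0
```

```bash
python3 - <<'E'
from h import *
t=get_image('top');s=get_image('scene')
f=lambda im,x0,y0,w,h:cv2.resize(cv2.cvtColor(im['frame'],cv2.COLOR_RGB2BGR)[y0:y0+h,x0:x0+w],(400,600),interpolation=cv2.INTER_CUBIC)
cv2.imwrite('pics/c7.png',np.hstack([f(t,400,160,92,138),f(s,234,85,80,120)]))
st=get_state();print(st['position'],st['clock'])
for n,im in(('t',t),('s',s)):
  for q,z in(('stage_home',.03),('heatsink_top',.086),('keyhole_left',.03),('keyhole_right',.03)):
    print(n,q,[(round(d['score'],2),at_z(d['point'],im,z)[:2].round(4).tolist()) for d in place_of(q,im)[:3]])
E
```

```text
[ 0.37423026 -0.46378069  0.19216159] 17.3833
t stage_home []
t heatsink_top [(0.89, [0.3641, 0.1438]), (0.74, [0.5292, -0.2695])]
t keyhole_left [(0.95, [0.3196, 0.1715]), (0.76, [0.5241, -0.2235])]
t keyhole_right [(0.79, [0.4059, 0.1303]), (0.75, [0.5563, -0.3198])]
s stage_home [(0.61, [0.531, -0.2803])]
s heatsink_top [(0.95, [0.3744, 0.1578]), (0.58, [0.5208, -0.2762])]
s keyhole_left [(0.78, [0.3453, 0.1858]), (0.63, [0.5175, -0.2305])]
s keyhole_right [(0.79, [0.4338, 0.1584]), (0.56, [0.5513, -0.3247]), (0.18, [0.5277, -0.2349])]
```

View pics/c7.png

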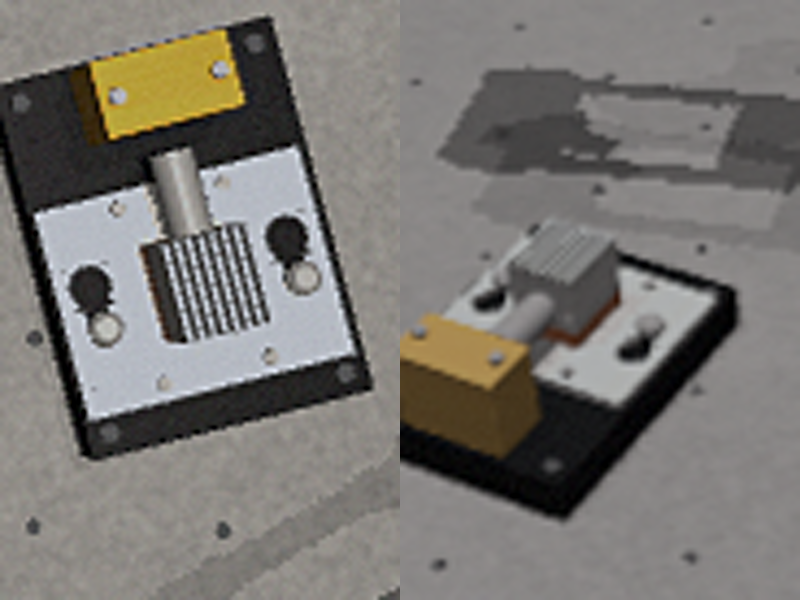

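Both studs sit at their slot ends, with equal hole-to-stud offsets (left (90,287)→(106,327), right (287,238)→(302,277), about 22 mm each). The plate is flat and parallel to the stage, and the arm is clear.

```bash
python3 -c "
from rig import *
print(sign_off())"
```

```text
the job is handed in; nothing more can be done
None
```

The silver sensor module is seated on both studs, pushed towards the brass block until it stopped firmly, and released; I handed the job in at about 17 s with the arm clear. The final pictures show both studs at their slot ends, and no bystander was touched by any move I made. I don't have the judge's result.

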